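# Clear the cutting mat: snips in the drawer, pin dish slid to its marked place

### The arm

A 7-joint arm with a two-finger parallel gripper is mounted at the origin on the work surface. World frame = base frame: x ahead of the robot, y to its left, z up, the work surface at z = 0. Lengths are in m, angles in rad, forces in N, time in s.
With the tool pointing down it reaches from about 0.425 to 0.925 m from the base axis. Payload 6.8 kg.
Tool frame: the origin (TCP) lies on the mounting face of the last link; the fingertips stand 173 mm ahead of it and the grasp point (between the pads) lies 155 mm ahead of it; z points along the fingers, y is the line along which they close (so a half turn about z gives the same grasp; the last joint's range is limited). The gripper opens to 85 mm and grips with 20 to 120 N. Pads are 22 mm wide; open, the fingers measure 114 mm over their backs; the gripper's body (76 mm by 85 mm) begins 54 mm behind the grasp point. The pads swing forward as they close: fully open they stand 13 mm farther back than shut.
Start: joints at [1.042, 0.477, 0.022, 1.555, -0.011, 1.109, -0.083], TCP at [0.276, -0.616, 0.405] pointing down, gripper open.
Joint ranges: [-2.96, 2.96], [-0.34, 2.1], [-1.41, 1.46], [0.24, 2.44], [-1.37, 4.51], [0.17, 1.92], [-2.96, 2.96]. Speed limits (rad/s): [2.39, 2.39, 3.14, 3.14, 3.14, 3.14, 3.14].

### API

Orientations are given as a rotation vector (axis times angle).
In Python, from bench import r gives the robot as it stands.
- The arm moves only by the tool arm_command, never from a script. Its argument "plan" is a list of rows, each an object of numbers: "claw": the closure, from 0 (fully open) to 1 (shut); "tx", "ty", "tz": the shift along the tool's x, y, z in m; "ax", "ay", "az": the turn, a rotation vector about the tool's x, y, z in degrees. A call has exactly 10 rows; each row shifts and turns the commanded pose from where the row before left it, along the tool's axes as they then stand; what a row does not reach is not made up. A row lasts 1/12 s, in which the tool goes at most 41.7 mm and 7.16 degrees, less where a joint would pass 70% of its speed; a pose out of reach is approached as far as the arm can. A call is refused whole if a number of a shift passes 0.0417 or a number of a turn 7.16, either way. A call with a gripper value outside its range is refused whole. The fingers move at their own pace and stop on an object; "squeeze" is the grip in N (left out, the last holds). Time passes only in rows, so rows that do not move let the fingers close, or fill a call up. It gives the time, the measured TCP pose, the force, the opening and the grip force at its end, in the units of the state.
- r.get_obs(): the state, without advancing time (a new reading comes with each control period).
- r.grab_frame(name): name is "scene" or "top" or "wrist"; returns the picture (420x560x3 uint8, red, green, blue); there is no depth.
- r.camera_model(name): a dict with "fx", "fy", "cx", "cy" (pixels), "k1" (the pictures are not rectified: a ray, as slopes to the right and down, at radius r is drawn at 1 + k1 r^2 times it, then the intrinsics apply), "position" and "orientation" of the camera in the world; the wrist camera has in their place "tool_from_camera" (4x4, takes a point from camera to tool coordinates, whose origin is the TCP and whose axes are the flange's). Camera axes: x right, y up, looking along -z (the intrinsics and any distortion apply to the point x, -y, -z); pixel columns grow to the right and rows downward; lengths in m; the calibration is good to about 2 mm. A picture is of the moment at which its call begins: read the wrist's pose just before it. camera_model takes no time and is no camera call.
- r.hand_in(): hands the job in; it is judged then, once.
Trained networks look in the newest picture that a camera, given by its name, has taken for a name from the list of things; names that differ only in an ending like _2 or _b are one class to them, and where a whole thing is asked for, a point or a joint stands for the part that bears it (a point fixed in the world has none). Each returns a list of dicts, best first, with "confidence" (0 to 1); they miss things now and then, are a little off and sometimes report something else, mostly with a low value. They report only what shows in the picture. A call takes as long as a camera call.
- r.boxes_of(target, camera): "location" ([x, y, z] in m, in the coordinates of the camera as it stood for that picture, good to about 4 mm: the middle of the surface that is visible of it).
- r.tip_of(target, camera): "location" ([x, y, z] in m, in the coordinates of the camera as it stood for that picture, good to about 4 mm: a listed point, or the origin of a listed thing).
The state is a dict: "clock": time; "joints": joint angles; "qvel": joint speeds; "tau": joint torques, N m; "tcp_pos": TCP position; "orientation": TCP orientation; "contact_force": force on the tool from outside, world axes, zero at the start; "moment": the same for the moment, N m; "grip_width": finger opening in m; "gripper_force": force on a finger pad.
Only numpy, scipy, OpenCV 4.12 (cv2) and the standard library are available. Lean on these libraries where they do the work, as an engineer would, in place of code of your own. Each camera call takes 0.05 s, during which the arm holds its last target. There are 200 camera calls.

### The job

Clear the cutting mat for the next cut. Put the thread snips away in the open notions drawer and slide the drawer fully shut, and slide the full pin dish over to its place, wholly inside the large taped square on the table, keeping it flat on the surface all the way: do not lift or tip it, or the pins will spill. Leave the pattern weight, the thread cone and the rotary cutter where they are.

Things in the scene. Friction and masses are not known exactly. Their poses are not given: they have to be found in the camera images.
- pin_dish: Round magnetic pin dish heaped with pins (stuck to it), loose, 0.15 to 0.31 kg. 112 mm diameter at 13 to 18 mm above its underside, narrowing to 92 mm at the foot; rim 28 mm high, pins up to 36 mm. Too wide to take between the fingers. Slides with friction of about 0.6. Origin: centre of its flat underside, z up. Starts on the cutting mat; its yaw does not matter
- large_square: Dish's place: a square outline of 12 mm wide masking tape stuck on the bare table to the right of the mat, 140 mm inside, 164 mm outside, no noticeable thickness. Fixed. Origin: centre of the square on the table top (z = 0); x and y run parallel to its sides. It may be nearer to the robot or farther away than the small square
- snips: Spring thread snips lying flat on the mat, 125 mm long, 26 mm wide across the two handle halves and 14 mm thick there, 60 g. Origin: underside, in the middle of the handles, a good place to grip across the width. x points along the snips to the blades (thin, at the +x end), the finger ring is at the -x end, y is across the handles, z up
- notions: Low wooden drawer unit standing on the table to the left, 200 mm deep (x) by 240 mm wide (y) by 85 mm high, one drawer. Fixed. Origin: centre of its underside; its front looks along its own -x, which is roughly towards the mat (world -y)
- notions_drawer0 (a joint): Drawer opening in m: 0 fully shut, 0.134 fully out, grows as the drawer slides out along the unit's -x. It starts 0.11 to 0.13 open and slides with about 1 N of friction, without spring or catch
- notions_drawer0_handle (a point): Middle of the drawer's handle: a level bar, 11 mm diameter, 120 mm long across the drawer, 47 mm above the table, 35 mm out in front of the drawer front (15 mm thick, 234 mm wide, top edge 73 mm above the table). x points into the unit (the direction that shuts the drawer), z up
- drawer_floor (a point): Centre of the drawer's inner floor, 22 mm above the table, moving with the drawer; x points into the unit, y across, z up. Floor inside 155 mm (x) by 198 mm (y), walls 41 mm high, empty. The handle bar is 133 mm from here along -x, the floor's front edge 78 mm; with the drawer open by q, only the front q - 6 mm of the floor is clear of the unit's top
- cutting_mat: Self-healing cutting mat with a printed grid, fixed on the table, 320 mm (x) by 450 mm (y), 2 mm thick, so its surface is at z = 0.002. Origin: centre of its underside
- pattern_weight: Bystander: dark steel pattern weight, disc of 64 mm diameter with a small knob, 46 mm high, standing in the small taped square (84 mm inside). Origin: centre of its underside
- thread_cone: Bystander: cone of thread, 60 mm diameter, 112 mm high, standing on the table beyond the mat. Origin: centre of its underside
- rotary_cutter: Bystander: rotary cutter, about 185 mm long and 20 mm high, lying on the table beyond the mat. Origin: underside, about the middle of its length; x points to the blade wheel

How it is judged:
By the outcome, as a careful person would: the job done as asked, in the order asked, and still so for the second after the job is handed in, with the robot touching nothing.
It also fails if it takes over 72 s, if anything falls off the work surface, if the arm or the gripper's body presses on something with over 40 N, if the wrist force passes 120 N, or if a joint passes its speed limit or range.

## Working session

There is one attempt and no reset: what is moved stays moved. The work goes in short steps, Python scripts to look and compute and a tool call to move; the robot and the scene stay as the last step left them, time stands still between calls to the robot, and variables do not carry over. Pictures are saved under pics/ and viewed, at most 10 in all, crops included, and the job is handed in when it is done.

Besides the shell and the picture viewer there is one more tool, called after ">>>" by a JSON object that holds its "api" and its "payload", one argument or row to a line. arm_command: Moves the arm, as the interface text tells. Its arguments: {"type":"object","properties":{"plan":{"type":"array","items":{"type":"object","properties":{"claw":{"type":"number"},"tx":{"type":"number"},"ty":{"type":"number"},"tz":{"type":"number"},"ax":{"type":"number"},"ay":{"type":"number"},"az":{"type":"number"}}}},"squeeze":{"type":"number"}},"required":["plan"]}

```bash
mkdir -p pics; cat > h.py <<'E'
import numpy as np, cv2
from scipy.spatial.transform import Rotation as R
from bench import r
def cam(n,o=None):
    m=r.camera_model(n); T=np.eye(4)
    if 'position' in m:
        q=np.array(m['orientation']); T[:3,:3]=q if q.shape==(3,3) else R.from_rotvec(q).as_matrix() if q.size==3 else R.from_quat(q).as_matrix()
        T[:3,3]=m['position']
    else:
        T[:3,:3]=R.from_rotvec(o['orientation']).as_matrix(); T[:3,3]=o['tcp_pos']; T=T@np.array(m['tool_from_camera'])
    return m,T
def snap(n,f=None):
    o=r.get_obs(); im=np.array(r.grab_frame(n))
    if f: cv2.imwrite('pics/'+f,im[:,:,::-1])
    return im,*cam(n,o)
def W(T,p): return (T@np.r_[p,1])[:3]
def tips(names,n,T,fn='tip_of'):
    for t in names:
        for d in getattr(r,fn)(t,n)[:2]:
            print(n,fn[:3],t,round(d['confidence'],2),W(T,d['location']).round(4),{k:np.round(v,3) for k,v in d.items() if k not in('confidence','location')})
def pix2w(m,T,u,v,z):
    a=np.array([(u-m['cx'])/m['fx'],(v-m['cy'])/m['fy']]);b=a.copy()
    for _ in range(20): b=a/(1+m['k1']*(b@b))
    d=T[:3,:3]@np.array([b[0],-b[1],-1]); return T[:3,3]+d*(z-T[2,3])/d[2]
E
python3 - <<'E'
from h import *
print(r.camera_model('top'),r.get_obs())
for n in('top','scene'):
    im,m,T=snap(n,n+'0.png')
    tips(['pin_dish','large_square','snips','notions','notions_drawer0_handle','drawer_floor','pattern_weight','thread_cone','rotary_cutter','cutting_mat'],n,T)
E
```

```text
{'fx': 491.24487848073574, 'fy': 491.24487848073574, 'cx': 280.47937832486474, 'cy': 214.28635679122613, 'k1': -0.15602314158100622, 'position': array([0.46942298, 0.09860531, 1.66238034]), 'orientation': array([ 0.06653099, -0.08325001, -1.57504372])} {'clock': 0.0, 'joints': array([ 1.04191366,  0.47782884,  0.02232219,  1.55642365, -0.01147935,
        1.10929868, -0.08309129]), 'qvel': array([-0.00081784,  0.00232982,  0.00066554,  0.00153724, -0.00018144,
       -0.00168986,  0.00203045]), 'tau': array([-5.12943006e-04, -5.96452010e+01,  1.60787769e+00, -2.81195533e+01,
        1.24394751e-02,  9.34407057e-03,  7.05484652e-06]), 'tcp_pos': array([ 0.27562847, -0.61587265,  0.40371756]), 'orientation': array([-3.07058504e+00, -6.55817252e-01,  8.24174107e-04]), 'contact_force': array([-0.35109867, -0.77289192,  1.09110342]), 'moment': array([0.02021924, 0.00178695, 0.00605631]), 'gripper_force': 0.0, 'grip_width': 0.08528703458186625}
top tip pin_dish 0.83 [ 5.988e-01 -3.120e-02  4.000e-04] {}
top tip snips 0.6 [ 0.4346  0.0834 -0.0044] {}
top tip notions 0.71 [0.5533 0.5363 0.00
[... 237 characters left out ...]
hread_cone 0.73 [ 0.7854  0.09   -0.0043] {}
top tip rotary_cutter 0.8 [ 0.7682 -0.1083  0.003 ] {}
top tip cutting_mat 0.92 [0.5097 0.0047 0.0013] {}
scene tip pin_dish 0.73 [ 0.5979 -0.0371  0.005 ] {}
scene tip snips 0.66 [0.509 0.001 0.   ] {}
scene tip snips 0.6 [ 4.337e-01  7.980e-02 -1.000e-04] {}
scene tip notions 0.68 [0.5509 0.5371 0.0037] {}
scene tip notions_drawer0_handle 0.57 [0.5784 0.2907 0.0465] {}
scene tip drawer_floor 0.6 [0.5636 0.4222 0.0166] {}
scene tip pattern_weight 0.92 [ 0.4198 -0.3628 -0.0034] {}
scene tip thread_cone 0.76 [ 0.7864  0.0877 -0.0024] {}
scene tip rotary_cutter 0.94 [ 0.767  -0.1059 -0.0017] {}
scene tip cutting_mat 0.81 [ 0.5102 -0.0023  0.0033] {}
```

View pics/top0.png

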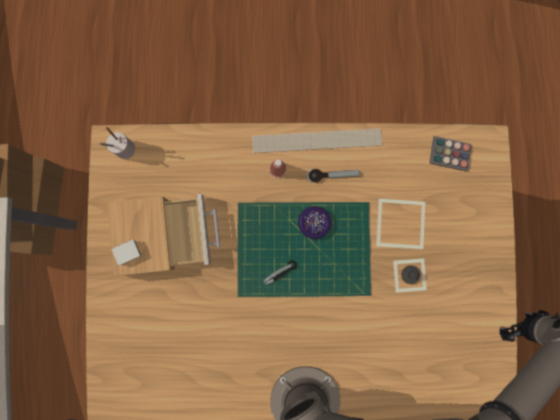

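View pics/scene0.png

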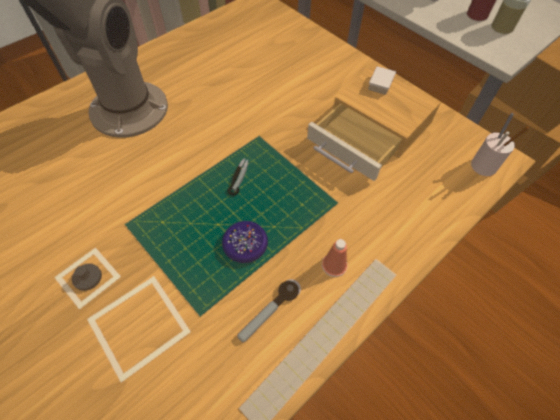

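The top view shows the snips at about (280,272), with a dark end at (291,265) and a silver end at (266,281). The dish is at (315,222) and the large square spans about (377–425, 199–248). The weight sits in the small square at (411,275), and the drawer is open on the left with its handle at about (216,230).

```bash
python3 - <<'E'
from h import *
im,m,T=snap('top')
hsv=cv2.cvtColor(im,cv2.COLOR_RGB2HSV)
w=((hsv[...,1]<70)&(hsv[...,2]>170)).astype(np.uint8); w[:,:365]=0; w[:190]=0; w[300:]=0
n,l,s,c=cv2.connectedComponentsWithStats(w)
for i in range(1,n):
    if s[i,4]>60:
        q=cv2.boxPoints(cv2.minAreaRect(np.argwhere(l==i)[:,::-1].astype(np.float32)))
        P=np.array([pix2w(m,T,u,v,0) for u,v in q]); print(s[i],P[:,:2].round(4).tolist(),P.mean(0).round(4),[np.linalg.norm(P[k]-P[k-1]).round(4) for k in range(4)])
for u,v in[(291,265),(266,281),(278,272)]: print(pix2w(m,T,u,v,.01).round(3))
big=cv2.resize(im[190:300,170:330],None,fx=5,fy=5,interpolation=2);cv2.imwrite('pics/c1.png',big[:,:,::-1])
tips(['notions_drawer0_handle','drawer_floor','notions','pin_dish','snips'],'top',T)
E
```

```text
[376 199  49  50 598] [[0.5173, -0.2441], [0.6817, -0.2567], [0.6727, -0.4215], [0.5071, -0.4072]] [ 0.5947 -0.3324  0.    ] [np.float64(0.1634), np.float64(0.1648), np.float64(0.165), np.float64(0.1662)]
[393 259  33  34 369] [[0.4689, -0.3019], [0.475, -0.41], [0.3657, -0.4156], [0.3604, -0.3078]] [ 0.4175 -0.3589  0.    ] [np.float64(0.1087), np.float64(0.1083), np.float64(0.1094), np.float64(0.1079)]
[0.456 0.046 0.01 ]
[0.403 0.13  0.01 ]
[0.433 0.09  0.01 ]
top tip notions_drawer0_handle 0.72 [0.58   0.2982 0.0507] {}
top tip drawer_floor 0.75 [0.5644 0.4275 0.0259] {}
top tip notions 0.89 [0.5516 0.5364 0.0032] {}
top tip notions 0.67 [ 5.069e-01  6.300e-03 -2.000e-04] {}
top tip pin_dish 0.87 [ 0.5971 -0.0315  0.0019] {}
top tip snips 0.66 [0.564  0.4264 0.0261] {}
top tip snips 0.61 [ 0.4326  0.0894 -0.0005] {}
```

View pics/c1.png

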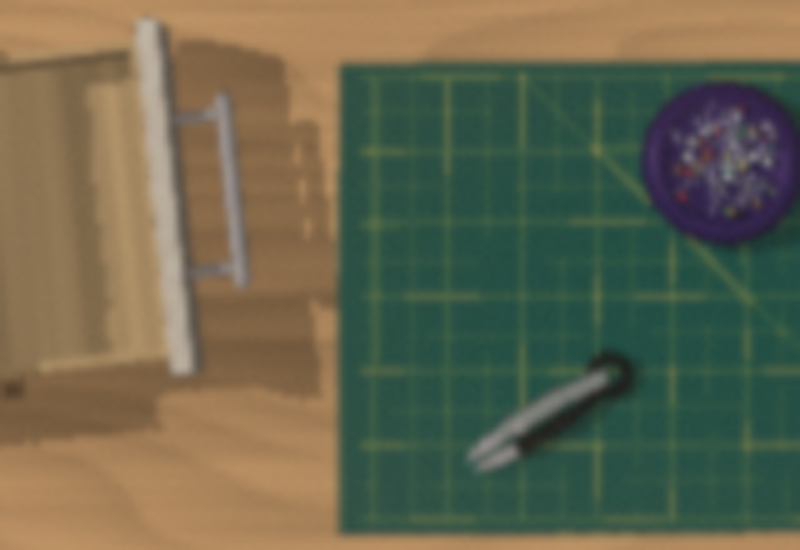

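The crop shows the snips' ring end at about full-image (292,265) and the blades at (264,283). That puts the origin near (0.433, 0.088) and the blade heading near 122°. The drawer's inward direction is about 96°. Now moving over the snips.

>>> {"api": "arm_command", "payload": {
  "plan": [
    {"claw": 0, "tx": 0.0333, "ty": -0.0197},
    {"claw": 0, "tx": 0.0333, "ty": -0.0197},
    {"claw": 0, "tx": 0.0333, "ty": -0.0197},
    {"claw": 0, "tx": 0.0333, "ty": -0.0197},
    {"claw": 0, "tx": 0.0333, "ty": -0.0197},
    {"claw": 0, "tx": 0.0333, "ty": -0.0197},
    {"claw": 0, "tx": 0.0333, "ty": -0.0197},
    {"claw": 0, "tx": 0.0333, "ty": -0.0197},
    {"claw": 0, "tx": 0.0333, "ty": -0.0197},
    {"claw": 0, "tx": 0.0333, "ty": -0.0197}
  ]
}}

```text
invalid input at $.plan[0]: expected keys claw, tx, ty, tz, ax, ay, az
```

>>> {"api": "arm_command", "payload": {
  "plan": [
    {"claw": 0, "tx": 0.0088, "ty": -0.0344, "tz": 0.008},
    {"claw": 0, "tx": 0.0088, "ty": -0.0344, "tz": 0.008},
    {"claw": 0, "tx": 0.0088, "ty": -0.0344, "tz": 0.008},
    {"claw": 0, "tx": 0.0088, "ty": -0.0344, "tz": 0.008},
    {"claw": 0, "tx": 0.0088, "ty": -0.0344, "tz": 0.008},
    {"claw": 0, "tx": 0.0088, "ty": -0.0344, "tz": 0.008},
    {"claw": 0, "tx": 0.0088, "ty": -0.0344, "tz": 0.008},
    {"claw": 0, "tx": 0.0088, "ty": -0.0344, "tz": 0.008},
    {"claw": 0, "tx": 0.0088, "ty": -0.0344, "tz": 0.008},
    {"claw": 0, "tx": 0.0088, "ty": -0.0344, "tz": 0.008}
  ]
}}

```text
invalid input at $.plan[0]: expected keys claw, tx, ty, tz, ax, ay, az
```

>>> {"api": "arm_command", "payload": {
  "plan": [
    {"claw": 0, "az": -7},
    {"claw": 0, "az": -7},
    {"claw": 0, "az": -7},
    {"claw": 0, "az": -7},
    {"claw": 0, "az": -7},
    {"claw": 0, "az": -7},
    {"claw": 0, "az": -7},
    {"claw": 0, "az": -7},
    {"claw": 0, "az": -7},
    {"claw": 0, "az": -7}
  ]
}}

```text
invalid input at $.plan[0]: expected keys claw, tx, ty, tz, ax, ay, az
```

>>> {"api": "arm_command", "payload": {
  "plan": [
    {"claw": 0, "az": -7},
    {"claw": 0, "az": -7},
    {"claw": 0, "az": -7},
    {"claw": 0, "az": -7},
    {"claw": 0},
    {"claw": 0},
    {"claw": 0},
    {"claw": 0},
    {"claw": 0},
    {"claw": 0}
  ]
}}

```text
invalid input at $.plan[0]: expected keys claw, tx, ty, tz, ax, ay, az
```

```bash
cat >> h.py <<'E'
def st():
    o=r.get_obs(); M=R.from_rotvec(o['orientation']).as_matrix()
    print('t',round(o['clock'],2),'tcp',o['tcp_pos'].round(4),'psi',np.degrees(np.arctan2(M[1,0],M[0,0])).round(1),'z',M[:,2].round(4),'w',round(o['grip_width'],4),'gf',round(o['gripper_force'],1),'F',o['contact_force'].round(1),'q',o['joints'].round(2))
    return o,M
def go(M,o,p): print('tool shift to',p,(M.T@(np.array(p)-o['tcp_pos'])).round(4))
E
python3 - <<'E'
from h import *
o,M=st()
im,m,T=snap('wrist','w1.png')
tips(['snips','pin_dish'],'wrist',T)
E
```

```text
t 1.4 tcp [ 0.2757 -0.6161  0.4047] psi 24.1 z [-0.  0. -1.] w 0.0854 gf 0.0 F [ 0.3 -0.6  0.2] q [ 1.04  0.48  0.02  1.56 -0.01  1.11 -0.08]
```

View pics/w1.png

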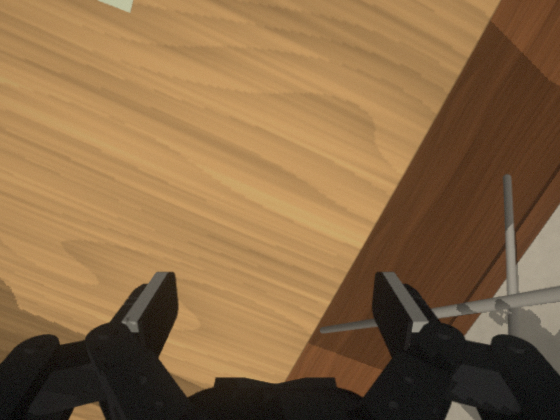

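The moves were refused because every key is required, so the arm hasn't moved. The wrist view shows bare table between the fingers at about (150,300) and (400,300). Resending the moves with all keys.

>>> {"api": "arm_command", "payload": {
  "plan": [
    {"claw": 0, "tx": 0.0333, "ty": -0.0197, "tz": 0, "ax": 0, "ay": 0, "az": 0},
    {"claw": 0, "tx": 0.0333, "ty": -0.0197, "tz": 0, "ax": 0, "ay": 0, "az": 0},
    {"claw": 0, "tx": 0.0333, "ty": -0.0197, "tz": 0, "ax": 0, "ay": 0, "az": 0},
    {"claw": 0, "tx": 0.0333, "ty": -0.0197, "tz": 0, "ax": 0, "ay": 0, "az": 0},
    {"claw": 0, "tx": 0.0333, "ty": -0.0197, "tz": 0, "ax": 0, "ay": 0, "az": 0},
    {"claw": 0, "tx": 0.0333, "ty": -0.0197, "tz": 0, "ax": 0, "ay": 0, "az": 0},
    {"claw": 0, "tx": 0.0333, "ty": -0.0197, "tz": 0, "ax": 0, "ay": 0, "az": 0},
    {"claw": 0, "tx": 0.0333, "ty": -0.0197, "tz": 0, "ax": 0, "ay": 0, "az": 0},
    {"claw": 0, "tx": 0.0333, "ty": -0.0197, "tz": 0, "ax": 0, "ay": 0, "az": 0},
    {"claw": 0, "tx": 0.0333, "ty": -0.0197, "tz": 0, "ax": 0, "ay": 0, "az": 0}
  ]
}}

```text
clock: 2.38
tcp_pos: [0.5, -0.2986, 0.405]
orientation: [3.072, 0.656, 0.001]
contact_force: [0.9, -0.2, -0.4]
grip_width: 0.0857
gripper_force: 0.0
```

>>> {"api": "arm_command", "payload": {
  "plan": [
    {"claw": 0, "tx": 0.0088, "ty": -0.0344, "tz": 0.008, "ax": 0, "ay": 0, "az": 0},
    {"claw": 0, "tx": 0.0088, "ty": -0.0344, "tz": 0.008, "ax": 0, "ay": 0, "az": 0},
    {"claw": 0, "tx": 0.0088, "ty": -0.0344, "tz": 0.008, "ax": 0, "ay": 0, "az": 0},
    {"claw": 0, "tx": 0.0088, "ty": -0.0344, "tz": 0.008, "ax": 0, "ay": 0, "az": 0},
    {"claw": 0, "tx": 0.0088, "ty": -0.0344, "tz": 0.008, "ax": 0, "ay": 0, "az": 0},
    {"claw": 0, "tx": 0.0088, "ty": -0.0344, "tz": 0.008, "ax": 0, "ay": 0, "az": 0},
    {"claw": 0, "tx": 0.0088, "ty": -0.0344, "tz": 0.008, "ax": 0, "ay": 0, "az": 0},
    {"claw": 0, "tx": 0.0088, "ty": -0.0344, "tz": 0.008, "ax": 0, "ay": 0, "az": 0},
    {"claw": 0, "tx": 0.0088, "ty": -0.0344, "tz": 0.008, "ax": 0, "ay": 0, "az": 0},
    {"claw": 0, "tx": 0.0088, "ty": -0.0344, "tz": 0.008, "ax": 0, "ay": 0, "az": 0}
  ]
}}

```text
clock: 3.22
tcp_pos: [0.4385, 0.0511, 0.3247]
orientation: [3.072, 0.655, 0.002]
contact_force: [1.3, -0.0, 0.1]
grip_width: 0.0852
gripper_force: 0.0
```

>>> {"api": "arm_command", "payload": {
  "plan": [
    {"claw": 0, "tx": 0, "ty": 0, "tz": 0, "ax": 0, "ay": 0, "az": -7},
    {"claw": 0, "tx": 0, "ty": 0, "tz": 0, "ax": 0, "ay": 0, "az": -7},
    {"claw": 0, "tx": 0, "ty": 0, "tz": 0, "ax": 0, "ay": 0, "az": -7},
    {"claw": 0, "tx": 0, "ty": 0, "tz": 0, "ax": 0, "ay": 0, "az": -7},
    {"claw": 0, "tx": 0, "ty": 0, "tz": 0, "ax": 0, "ay": 0, "az": -7},
    {"claw": 0, "tx": 0, "ty": 0, "tz": 0, "ax": 0, "ay": 0, "az": -7},
    {"claw": 0, "tx": 0, "ty": 0, "tz": 0, "ax": 0, "ay": 0, "az": -7},
    {"claw": 0, "tx": 0, "ty": 0, "tz": 0, "ax": 0, "ay": 0, "az": -7},
    {"claw": 0, "tx": 0, "ty": 0, "tz": 0, "ax": 0, "ay": 0, "az": -7},
    {"claw": 0, "tx": 0, "ty": 0, "tz": 0, "ax": 0, "ay": 0, "az": -7}
  ]
}}

```text
clock: 4.05
tcp_pos: [0.4391, 0.0496, 0.3249]
orientation: [2.133, 2.306, 0.001]
contact_force: [0.2, -0.3, -0.2]
grip_width: 0.085
gripper_force: 0.0
```

>>> {"api": "arm_command", "payload": {
  "plan": [
    {"claw": 0, "tx": 0, "ty": 0, "tz": 0, "ax": 0, "ay": 0, "az": -7},
    {"claw": 0, "tx": 0, "ty": 0, "tz": 0, "ax": 0, "ay": 0, "az": -7},
    {"claw": 0, "tx": 0, "ty": 0, "tz": 0, "ax": 0, "ay": 0, "az": -7},
    {"claw": 0, "tx": 0, "ty": 0, "tz": 0, "ax": 0, "ay": 0, "az": -7},
    {"claw": 0, "tx": 0, "ty": 0, "tz": 0, "ax": 0, "ay": 0, "az": 0},
    {"claw": 0, "tx": 0, "ty": 0, "tz": 0, "ax": 0, "ay": 0, "az": 0},
    {"claw": 0, "tx": 0, "ty": 0, "tz": 0, "ax": 0, "ay": 0, "az": 0},
    {"claw": 0, "tx": 0, "ty": 0, "tz": 0, "ax": 0, "ay": 0, "az": 0},
    {"claw": 0, "tx": 0, "ty": 0, "tz": 0, "ax": 0, "ay": 0, "az": 0},
    {"claw": 0, "tx": 0, "ty": 0, "tz": 0, "ax": 0, "ay": 0, "az": 0}
  ]
}}

```text
clock: 4.88
tcp_pos: [0.439, 0.0497, 0.3247]
orientation: [1.522, 2.748, -0.0]
contact_force: [-0.4, -0.1, -0.1]
grip_width: 0.0855
gripper_force: 0.0
```

```bash
python3 - <<'E'
from h import *
o,M=st()
im,m,T=snap('wrist','w2.png')
tips(['snips','pin_dish'],'wrist',T)
for p in[(0.433,0.088,.01),(0.403,0.135,.01)]:
    c=np.linalg.inv(T)@np.r_[p,1]; print(m['cx']+m['fx']*c[0]/-c[2],m['cy']-m['fy']*c[1]/-c[2])
E
```

```text
t 4.88 tcp [0.439  0.0497 0.3247] psi 122.1 z [ 1.e-04 -1.e-04 -1.e+00] w 0.0855 gf 0.0 F [-0.4 -0.1 -0.1] q [ 0.29  0.26 -0.62  2.14  0.21  0.8   0.11]
wrist tip snips 0.6 [0.4274 0.0826 0.0036] {}
292.88985980575274 154.7222268843852
293.4169169422592 83.3351175984855
```

View pics/w2.png

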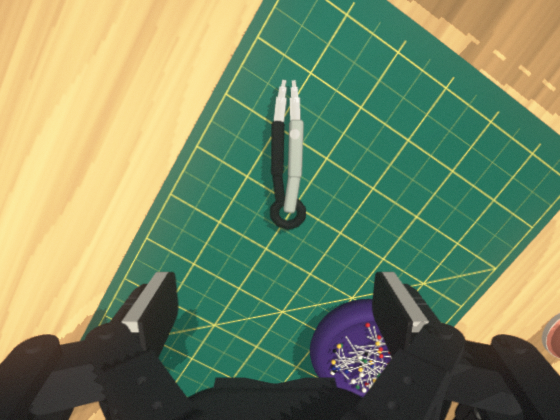

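The snips stand upright in the wrist image: ring at (288,212), blade tips at (288,82) and handle middle at about (287,152). The heading matches the gripper.

```bash
python3 - <<'E'
from h import *
o,M=st(); m,T=cam('wrist',o)
a=pix2w(m,T,288,228,.006);b=pix2w(m,T,288,81,.006);p=pix2w(m,T,287,152,.009); print(a,b,np.linalg.norm(a-b),(a+b)/2,p, np.degrees(np.arctan2(*(b-a)[1::-1])))
go(M,o,[*p[:2],.155+.011])
E
```

```text
t 5.03 tcp [0.439  0.0497 0.3247] psi 122.1 z [ 1.e-04 -0.e+00 -1.e+00] w 0.0853 gf 0.0 F [0.2 0.6 0.5] q [ 0.3   0.26 -0.62  2.14  0.21  0.8   0.11]
[0.46576088 0.02981352 0.006     ] [0.39826273 0.13482343 0.006     ] 0.12483221197008644 [0.43201181 0.08231847 0.006     ] [0.42769453 0.08724511 0.009     ] 122.73205342258
tool shift to [np.float64(0.4276945329022092), np.float64(0.08724510585833711), 0.166] [0.0378 0.0103 0.1587]
```

>>> {"api": "arm_command", "payload": {
  "squeeze": 30,
  "plan": [
    {"claw": 0, "tx": 0.006, "ty": 0.0018, "tz": 0.015, "ax": 0, "ay": 0, "az": 0},
    {"claw": 0, "tx": 0.006, "ty": 0.0018, "tz": 0.015, "ax": 0, "ay": 0, "az": 0},
    {"claw": 0, "tx": 0.006, "ty": 0.0018, "tz": 0.015, "ax": 0, "ay": 0, "az": 0},
    {"claw": 0, "tx": 0.006, "ty": 0.0018, "tz": 0.015, "ax": 0, "ay": 0, "az": 0},
    {"claw": 0, "tx": 0.006, "ty": 0.0018, "tz": 0.015, "ax": 0, "ay": 0, "az": 0},
    {"claw": 0, "tx": 0.006, "ty": 0.0018, "tz": 0.015, "ax": 0, "ay": 0, "az": 0},
    {"claw": 0, "tx": 0, "ty": 0, "tz": 0.015, "ax": 0, "ay": 0, "az": 0},
    {"claw": 0, "tx": 0, "ty": 0, "tz": 0.015, "ax": 0, "ay": 0, "az": 0},
    {"claw": 0, "tx": 0, "ty": 0, "tz": 0.015, "ax": 0, "ay": 0, "az": 0},
    {"claw": 0, "tx": 0, "ty": 0, "tz": 0.015, "ax": 0, "ay": 0, "az": 0}
  ]
}}

```text
clock: 5.87
tcp_pos: [0.4292, 0.086, 0.174]
orientation: [1.521, 2.749, 0.0]
contact_force: [0.2, -0.7, -0.2]
grip_width: 0.0852
gripper_force: 0.0
```

>>> {"api": "arm_command", "payload": {
  "plan": [
    {"claw": 1, "tx": 0, "ty": 0, "tz": 0, "ax": 0, "ay": 0, "az": 0},
    {"claw": 1, "tx": 0, "ty": 0, "tz": 0, "ax": 0, "ay": 0, "az": 0},
    {"claw": 1, "tx": 0, "ty": 0, "tz": 0, "ax": 0, "ay": 0, "az": 0},
    {"claw": 1, "tx": 0, "ty": 0, "tz": 0, "ax": 0, "ay": 0, "az": 0},
    {"claw": 1, "tx": 0, "ty": 0, "tz": 0, "ax": 0, "ay": 0, "az": 0},
    {"claw": 1, "tx": 0, "ty": 0, "tz": 0, "ax": 0, "ay": 0, "az": 0},
    {"claw": 1, "tx": 0, "ty": 0, "tz": 0, "ax": 0, "ay": 0, "az": 0},
    {"claw": 1, "tx": 0, "ty": 0, "tz": 0, "ax": 0, "ay": 0, "az": 0},
    {"claw": 1, "tx": 0, "ty": 0, "tz": 0, "ax": 0, "ay": 0, "az": 0},
    {"claw": 1, "tx": 0, "ty": 0, "tz": 0, "ax": 0, "ay": 0, "az": 0}
  ]
}}

```text
clock: 6.7
tcp_pos: [0.4294, 0.0859, 0.1756]
orientation: [1.52, 2.748, 0.001]
contact_force: [-0.6, 0.1, 6.5]
grip_width: 0.0251
gripper_force: 31.8
```

>>> {"api": "arm_command", "payload": {
  "plan": [
    {"claw": 1, "tx": 0, "ty": 0, "tz": -0.02, "ax": 0, "ay": 0, "az": 0},
    {"claw": 1, "tx": 0, "ty": 0, "tz": -0.02, "ax": 0, "ay": 0, "az": 0},
    {"claw": 1, "tx": 0, "ty": 0, "tz": -0.02, "ax": 0, "ay": 0, "az": -7},
    {"claw": 1, "tx": 0, "ty": 0, "tz": -0.02, "ax": 0, "ay": 0, "az": -7},
    {"claw": 1, "tx": 0, "ty": 0, "tz": -0.02, "ax": 0, "ay": 0, "az": -7},
    {"claw": 1, "tx": 0, "ty": 0, "tz": -0.02, "ax": 0, "ay": 0, "az": -7},
    {"claw": 1, "tx": 0, "ty": 0, "tz": -0.02, "ax": 0, "ay": 0, "az": -7},
    {"claw": 1, "tx": 0, "ty": 0, "tz": -0.02, "ax": 0, "ay": 0, "az": -7},
    {"claw": 1, "tx": 0, "ty": 0, "tz": -0.02, "ax": 0, "ay": 0, "az": -7},
    {"claw": 1, "tx": 0, "ty": 0, "tz": -0.02, "ax": 0, "ay": 0, "az": -7}
  ]
}}

```text
clock: 7.53
tcp_pos: [0.4286, 0.0858, 0.3759]
orientation: [0.042, 3.141, -0.001]
contact_force: [-0.2, -1.3, -0.4]
grip_width: 0.0251
gripper_force: 31.0
```

>>> {"api": "arm_command", "payload": {
  "plan": [
    {"claw": 1, "tx": 0, "ty": 0, "tz": 0, "ax": 0, "ay": 0, "az": -7},
    {"claw": 1, "tx": -0.025, "ty": 0.029, "tz": 0, "ax": 0, "ay": 0, "az": -1},
    {"claw": 1, "tx": -0.025, "ty": 0.029, "tz": 0, "ax": 0, "ay": 0, "az": 0},
    {"claw": 1, "tx": -0.025, "ty": 0.029, "tz": 0, "ax": 0, "ay": 0, "az": 0},
    {"claw": 1, "tx": -0.025, "ty": 0.029, "tz": 0, "ax": 0, "ay": 0, "az": 0},
    {"claw": 1, "tx": -0.025, "ty": 0.029, "tz": 0, "ax": 0, "ay": 0, "az": 0},
    {"claw": 1, "tx": -0.025, "ty": 0.029, "tz": 0, "ax": 0, "ay": 0, "az": 0},
    {"claw": 1, "tx": -0.025, "ty": 0.029, "tz": 0, "ax": 0, "ay": 0, "az": 0},
    {"claw": 1, "tx": -0.025, "ty": 0.029, "tz": 0, "ax": 0, "ay": 0, "az": 0},
    {"claw": 1, "tx": -0.025, "ty": 0.029, "tz": 0, "ax": 0, "ay": 0, "az": 0}
  ]
}}

```text
clock: 8.37
tcp_pos: [0.6264, 0.3701, 0.3746]
orientation: [0.167, -3.137, 0.001]
contact_force: [0.6, -0.3, -0.2]
grip_width: 0.0254
gripper_force: 31.1
```

```bash
python3 - <<'E'
from h import *
o,M=st()
im,m,T=snap('wrist','w3.png')
tips(['notions_drawer0_handle','drawer_floor','notions'],'wrist',T)
im,m,T=snap('top')
tips(['notions_drawer0_handle','drawer_floor','notions'],'top',T)
E
```

```text
t 8.37 tcp [0.6264 0.3701 0.3746] psi -173.9 z [-1.e-04 -7.e-04 -1.e+00] w 0.0254 gf 31.1 F [ 0.6 -0.3 -0.2] q [-0.14  0.72 -0.8   1.4   0.52  1.24  0.7 ]
wrist tip notions_drawer0_handle 0.55 [0.5823 0.2902 0.0438] {}
wrist tip drawer_floor 0.96 [0.5627 0.4244 0.0207] {}
wrist tip notions 0.63 [ 0.5585  0.5369 -0.003 ] {}
top tip drawer_floor 0.95 [0.5651 0.4267 0.0249] {}
top tip notions 0.83 [0.5482 0.5346 0.0029] {}
```

View pics/w3.png

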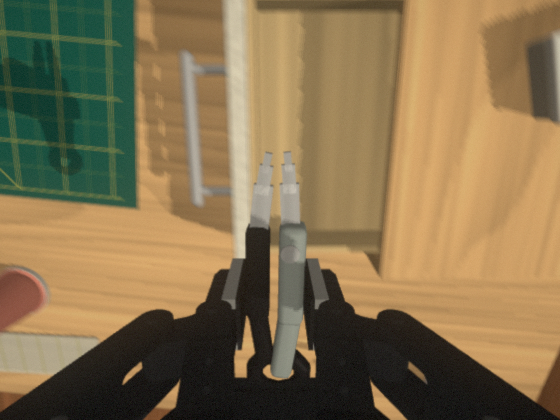

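The wrist view shows the snips held with blades up. The handle runs from (186,54) to (197,204), the drawer front's top edge from about (247,0) to (246,250), and the unit's front edge from (405,0) to (382,275). I'll convert these to world coordinates.

```bash
python3 - <<'E'
from h import *
o,M=st(); m,T=cam('wrist',o)
for nm,a,b,z in[('handle',(197,204),(186,54),.052),('front',(240,240),(228,5),.073),('unit',(382,275),(404,5),.085)]:
    p=pix2w(m,T,*a,z);q=pix2w(m,T,*b,z); print(nm,p.round(4),q.round(4),((p+q)/2).round(4),np.degrees(np.arctan2(*(q-p)[1::-1])).round(1))
go(M,o,[.568,.398,.19]); print(T[:3,2])
E
```

```text
t 8.77 tcp [0.6256 0.3675 0.3751] psi -174.0 z [ 5.0e-04 -1.1e-03 -1.0e+00] w 0.0253 gf 31.0 F [-1.2 -0.4 -0.3] q [-0.13  0.71 -0.8   1.4   0.52  1.24  0.7 ]
handle [0.6428 0.2987 0.052 ] [0.5193 0.2853 0.052 ] [0.5811 0.292  0.052 ] -173.8
front [0.6645 0.3411 0.073 ] [0.4861 0.3192 0.073 ] [0.5753 0.3302 0.073 ] -173.0
unit [0.679  0.4651 0.085 ] [0.4759 0.4396 0.085 ] [0.5774 0.4524 0.085 ] -172.8
tool shift to [0.568, 0.398, 0.19] [0.0541 0.0366 0.185 ]
[-0.30494476 -0.03051824  0.95188094]
```

>>> {"api": "arm_command", "payload": {
  "plan": [
    {"claw": 1, "tx": 0.0177, "ty": 0.012, "tz": 0, "ax": 0, "ay": 0, "az": 0},
    {"claw": 1, "tx": 0.0177, "ty": 0.012, "tz": 0, "ax": 0, "ay": 0, "az": 0},
    {"claw": 1, "tx": 0.0177, "ty": 0.012, "tz": 0, "ax": 0, "ay": 0, "az": 0},
    {"claw": 1, "tx": 0, "ty": 0, "tz": 0.022, "ax": 0, "ay": 0, "az": 0},
    {"claw": 1, "tx": 0, "ty": 0, "tz": 0.022, "ax": 0, "ay": 0, "az": 0},
    {"claw": 1, "tx": 0, "ty": 0, "tz": 0.022, "ax": 0, "ay": 0, "az": 0},
    {"claw": 1, "tx": 0, "ty": 0, "tz": 0.022, "ax": 0, "ay": 0, "az": 0},
    {"claw": 1, "tx": 0, "ty": 0, "tz": 0.022, "ax": 0, "ay": 0, "az": 0},
    {"claw": 1, "tx": 0, "ty": 0, "tz": 0.022, "ax": 0, "ay": 0, "az": 0},
    {"claw": 1, "tx": 0, "ty": 0, "tz": 0, "ax": 0, "ay": 0, "az": 0}
  ]
}}

```text
clock: 9.6
tcp_pos: [0.5681, 0.3962, 0.2385]
orientation: [0.166, -3.132, 0.008]
contact_force: [-0.7, -1.2, -1.5]
grip_width: 0.0257
gripper_force: 31.0
```

```bash
python3 - <<'E'
from h import *
o,M=st(); go(M,o,[.569,.397,.199])
E
```

```text
t 9.6 tcp [0.5681 0.3962 0.2385] psi -173.9 z [-0.0048 -0.0054 -1.    ] w 0.0257 gf 31.0 F [-0.7 -1.2 -1.5] q [-0.22  0.8  -0.74  1.59  0.61  1.    0.53]
tool shift to [0.569, 0.397, 0.199] [-0.0012  0.0008  0.0395]
```

>>> {"api": "arm_command", "payload": {
  "plan": [
    {"claw": 1, "tx": 0, "ty": 0, "tz": 0.013, "ax": 0, "ay": 0, "az": 0},
    {"claw": 1, "tx": 0, "ty": 0, "tz": 0.013, "ax": 0, "ay": 0, "az": 0},
    {"claw": 1, "tx": 0, "ty": 0, "tz": 0.013, "ax": 0, "ay": 0, "az": 0},
    {"claw": 1, "tx": 0, "ty": 0, "tz": 0, "ax": 0, "ay": 0, "az": 0},
    {"claw": 1, "tx": 0, "ty": 0, "tz": 0, "ax": 0, "ay": 0, "az": 0},
    {"claw": 0.45, "tx": 0, "ty": 0, "tz": 0, "ax": 0, "ay": 0, "az": 0},
    {"claw": 0.45, "tx": 0, "ty": 0, "tz": 0, "ax": 0, "ay": 0, "az": 0},
    {"claw": 0.45, "tx": 0, "ty": 0, "tz": 0, "ax": 0, "ay": 0, "az": 0},
    {"claw": 0.45, "tx": 0, "ty": 0, "tz": 0, "ax": 0, "ay": 0, "az": 0},
    {"claw": 0.45, "tx": 0, "ty": 0, "tz": 0, "ax": 0, "ay": 0, "az": 0}
  ]
}}

```text
clock: 10.43
tcp_pos: [0.5702, 0.3963, 0.2037]
orientation: [-0.163, 3.137, -0.009]
contact_force: [0.4, -8.4, 0.8]
grip_width: 0.0471
gripper_force: 0.0
```

>>> {"api": "arm_command", "payload": {
  "plan": [
    {"claw": 0.45, "tx": 0, "ty": 0, "tz": -0.015, "ax": 0, "ay": 0, "az": 0},
    {"claw": 0.45, "tx": 0, "ty": 0, "tz": -0.015, "ax": 0, "ay": 0, "az": 0},
    {"claw": 0.45, "tx": 0, "ty": 0, "tz": -0.015, "ax": 0, "ay": 0, "az": 0},
    {"claw": 0.45, "tx": 0, "ty": 0, "tz": -0.02, "ax": 0, "ay": 0, "az": 0},
    {"claw": 0.45, "tx": 0, "ty": 0, "tz": -0.02, "ax": 0, "ay": 0, "az": 0},
    {"claw": 1, "tx": -0.015, "ty": -0.03, "tz": 0, "ax": 0, "ay": 0, "az": 0},
    {"claw": 1, "tx": -0.015, "ty": -0.03, "tz": 0, "ax": 0, "ay": 0, "az": 0},
    {"claw": 1, "tx": -0.015, "ty": -0.03, "tz": 0, "ax": 0, "ay": 0, "az": 0},
    {"claw": 1, "tx": 0, "ty": -0.03, "tz": 0, "ax": 0, "ay": 0, "az": 0},
    {"claw": 1, "tx": 0, "ty": -0.03, "tz": 0, "ax": 0, "ay": 0, "az": 0}
  ]
}}

```text
clock: 11.27
tcp_pos: [0.6306, 0.2541, 0.2913]
orientation: [-0.167, 3.134, 0.003]
contact_force: [0.6, 0.2, 0.6]
grip_width: 0.0
gripper_force: 0.0
```

```bash
python3 - <<'E'
from h import *
o,M=st()
im,m,T=snap('wrist','w4.png')
tips(['notions_drawer0_handle','drawer_floor','snips'],'wrist',T)
im2,m2,T2=snap('top')
tips(['notions_drawer0_handle','drawer_floor','snips'],'top',T2)
E
```

```text
t 11.27 tcp [0.6306 0.2541 0.2913] psi -173.9 z [ 0.0033  0.0022 -1.    ] w 0.0 gf 0.0 F [0.6 0.2 0.6] q [ 0.04  0.73 -0.78  1.6   0.57  1.05  0.78]
wrist tip notions_drawer0_handle 0.97 [0.5801 0.2901 0.0453] {}
wrist tip snips 0.6 [0.5722 0.3973 0.023 ] {}
top tip notions_drawer0_handle 0.33 [0.5501 0.5366 0.0023] {}
top tip drawer_floor 0.57 [0.5649 0.4275 0.0271] {}
top tip drawer_floor 0.37 [ 0.7824  0.0904 -0.0042] {}
top tip snips 0.69 [0.5767 0.4022 0.0208] {}
```

View pics/w4.png

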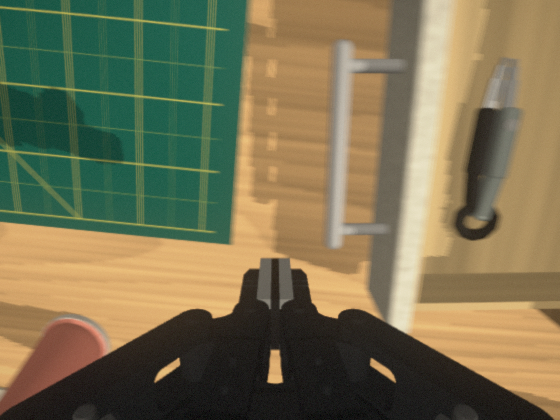

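The snips lie flat in the drawer: ring (476,222), blades (510,65). The handle bar runs (345,45)–(335,245). Next is lowering in front of the handle and pushing.

>>> {"api": "arm_command", "payload": {
  "plan": [
    {"claw": 1, "tx": 0.015, "ty": -0.001, "tz": 0, "ax": 0, "ay": 0, "az": 0},
    {"claw": 1, "tx": 0.015, "ty": -0.001, "tz": 0, "ax": 0, "ay": 0, "az": 0},
    {"claw": 1, "tx": 0.015, "ty": -0.001, "tz": 0, "ax": 0, "ay": 0, "az": 0},
    {"claw": 1, "tx": 0, "ty": 0, "tz": 0.014, "ax": 0, "ay": 0, "az": 0},
    {"claw": 1, "tx": 0, "ty": 0, "tz": 0.014, "ax": 0, "ay": 0, "az": 0},
    {"claw": 1, "tx": 0, "ty": 0, "tz": 0.014, "ax": 0, "ay": 0, "az": 0},
    {"claw": 1, "tx": 0, "ty": 0, "tz": 0.014, "ax": 0, "ay": 0, "az": 0},
    {"claw": 1, "tx": 0, "ty": 0, "tz": 0.014, "ax": 0, "ay": 0, "az": 0},
    {"claw": 1, "tx": 0, "ty": 0, "tz": 0.014, "ax": 0, "ay": 0, "az": 0},
    {"claw": 1, "tx": 0, "ty": 0, "tz": 0, "ax": 0, "ay": 0, "az": 0}
  ]
}}

```text
clock: 12.5
tcp_pos: [0.5843, 0.2462, 0.2007]
orientation: [0.167, -3.132, 0.003]
contact_force: [-1.3, 0.1, 0.8]
grip_width: 0.0001
gripper_force: 0.0
```

>>> {"api": "arm_command", "payload": {
  "plan": [
    {"claw": 1, "tx": 0, "ty": 0.01, "tz": 0, "ax": 0, "ay": 0, "az": 0},
    {"claw": 1, "tx": 0, "ty": 0.01, "tz": 0, "ax": 0, "ay": 0, "az": 0},
    {"claw": 1, "tx": 0, "ty": 0.01, "tz": 0, "ax": 0, "ay": 0, "az": 0},
    {"claw": 1, "tx": 0, "ty": 0.012, "tz": 0, "ax": 0, "ay": 0, "az": 0},
    {"claw": 1, "tx": 0, "ty": 0.012, "tz": 0, "ax": 0, "ay": 0, "az": 0},
    {"claw": 1, "tx": 0, "ty": 0.012, "tz": 0, "ax": 0, "ay": 0, "az": 0},
    {"claw": 1, "tx": 0, "ty": 0.012, "tz": 0, "ax": 0, "ay": 0, "az": 0},
    {"claw": 1, "tx": 0, "ty": 0.012, "tz": 0, "ax": 0, "ay": 0, "az": 0},
    {"claw": 1, "tx": 0, "ty": 0.012, "tz": 0, "ax": 0, "ay": 0, "az": 0},
    {"claw": 1, "tx": 0, "ty": 0.012, "tz": 0, "ax": 0, "ay": 0, "az": 0}
  ]
}}

```text
clock: 13.33
tcp_pos: [0.5728, 0.3617, 0.2048]
orientation: [-0.168, 3.137, 0.0]
contact_force: [0.3, -1.3, 1.4]
grip_width: -0.0002
gripper_force: 0.8
```

>>> {"api": "arm_command", "payload": {
  "plan": [
    {"claw": 1, "tx": 0, "ty": 0.003, "tz": 0, "ax": 0, "ay": 0, "az": 0},
    {"claw": 1, "tx": 0, "ty": 0.003, "tz": 0, "ax": 0, "ay": 0, "az": 0},
    {"claw": 1, "tx": 0, "ty": 0.003, "tz": 0, "ax": 0, "ay": 0, "az": 0},
    {"claw": 1, "tx": 0, "ty": 0.003, "tz": 0, "ax": 0, "ay": 0, "az": 0},
    {"claw": 1, "tx": 0, "ty": 0.002, "tz": 0, "ax": 0, "ay": 0, "az": 0},
    {"claw": 1, "tx": 0, "ty": 0.002, "tz": 0, "ax": 0, "ay": 0, "az": 0},
    {"claw": 1, "tx": 0, "ty": 0, "tz": 0, "ax": 0, "ay": 0, "az": 0},
    {"claw": 1, "tx": 0, "ty": 0, "tz": 0, "ax": 0, "ay": 0, "az": 0},
    {"claw": 1, "tx": 0, "ty": 0, "tz": 0, "ax": 0, "ay": 0, "az": 0},
    {"claw": 1, "tx": 0, "ty": 0, "tz": 0, "ax": 0, "ay": 0, "az": 0}
  ]
}}

```text
clock: 14.17
tcp_pos: [0.5716, 0.3762, 0.2049]
orientation: [-0.167, 3.137, 0.001]
contact_force: [-0.7, -0.5, 0.1]
grip_width: -0.0001
gripper_force: 0.0
```

```bash
python3 - <<'E'
from h import *
o,M=st()
E
```

```text
t 14.17 tcp [0.5716 0.3762 0.2049] psi -173.9 z [ 4.e-04  4.e-04 -1.e+00] w -0.0001 gf 0.0 F [-0.7 -0.5  0.1] q [-0.2   0.83 -0.72  1.63  0.65  0.94  0.53]
```

>>> {"api": "arm_command", "payload": {
  "plan": [
    {"claw": 1, "tx": 0, "ty": 0.001, "tz": 0, "ax": 0, "ay": 0, "az": 0},
    {"claw": 1, "tx": 0, "ty": 0.001, "tz": 0, "ax": 0, "ay": 0, "az": 0},
    {"claw": 1, "tx": 0, "ty": 0.001, "tz": 0, "ax": 0, "ay": 0, "az": 0},
    {"claw": 1, "tx": 0, "ty": 0.001, "tz": 0, "ax": 0, "ay": 0, "az": 0},
    {"claw": 1, "tx": 0, "ty": 0.001, "tz": 0, "ax": 0, "ay": 0, "az": 0},
    {"claw": 1, "tx": 0, "ty": 0.001, "tz": 0, "ax": 0, "ay": 0, "az": 0},
    {"claw": 1, "tx": 0, "ty": 0, "tz": 0, "ax": 0, "ay": 0, "az": 0},
    {"claw": 1, "tx": 0, "ty": 0, "tz": 0, "ax": 0, "ay": 0, "az": 0},
    {"claw": 1, "tx": 0, "ty": 0, "tz": 0, "ax": 0, "ay": 0, "az": 0},
    {"claw": 1, "tx": 0, "ty": 0, "tz": 0, "ax": 0, "ay": 0, "az": 0}
  ]
}}

```text
clock: 15.0
tcp_pos: [0.5705, 0.3824, 0.2046]
orientation: [0.168, -3.137, -0.0]
contact_force: [-0.3, 0.8, 0.1]
grip_width: 0.0002
gripper_force: 0.0
```

>>> {"api": "arm_command", "payload": {
  "plan": [
    {"claw": 1, "tx": 0, "ty": 0.001, "tz": 0, "ax": 0, "ay": 0, "az": 0},
    {"claw": 1, "tx": 0, "ty": 0.001, "tz": 0, "ax": 0, "ay": 0, "az": 0},
    {"claw": 1, "tx": 0, "ty": 0.001, "tz": 0, "ax": 0, "ay": 0, "az": 0},
    {"claw": 1, "tx": 0, "ty": 0, "tz": 0, "ax": 0, "ay": 0, "az": 0},
    {"claw": 1, "tx": 0, "ty": 0, "tz": 0, "ax": 0, "ay": 0, "az": 0},
    {"claw": 1, "tx": 0, "ty": 0, "tz": 0, "ax": 0, "ay": 0, "az": 0},
    {"claw": 1, "tx": 0, "ty": 0, "tz": 0, "ax": 0, "ay": 0, "az": 0},
    {"claw": 1, "tx": 0, "ty": 0, "tz": 0, "ax": 0, "ay": 0, "az": 0},
    {"claw": 1, "tx": 0, "ty": 0, "tz": 0, "ax": 0, "ay": 0, "az": 0},
    {"claw": 1, "tx": 0, "ty": 0, "tz": 0, "ax": 0, "ay": 0, "az": 0}
  ]
}}

```text
clock: 15.83
tcp_pos: [0.5706, 0.3834, 0.2045]
orientation: [0.166, -3.136, 0.007]
contact_force: [-1.1, -8.0, 5.7]
grip_width: -0.0002
gripper_force: 3.6
```

```bash
python3 - <<'E'
from h import *
o,M=st()
for n in('scene','top'):
    im,m,T=snap(n)
    tips(['notions_drawer0_handle','notions'],n,T)
E
```

```text
t 15.83 tcp [0.5706 0.3834 0.2045] psi -174.0 z [-7.0e-04 -4.5e-03 -1.0e+00] w -0.0002 gf 3.6 F [-1.1 -8.   5.7] q [-0.21  0.83 -0.72  1.62  0.65  0.95  0.52]
scene tip notions_drawer0_handle 0.8 [0.5668 0.4014 0.047 ] {}
scene tip notions 0.62 [0.5536 0.5408 0.0022] {}
top tip notions 0.96 [0.552  0.5356 0.0031] {}
```

>>> {"api": "arm_command", "payload": {
  "plan": [
    {"claw": 1, "tx": 0, "ty": -0.0125, "tz": 0, "ax": 0, "ay": 0, "az": 0},
    {"claw": 1, "tx": 0, "ty": -0.0125, "tz": 0, "ax": 0, "ay": 0, "az": 0},
    {"claw": 1, "tx": 0, "ty": -0.0125, "tz": 0, "ax": 0, "ay": 0, "az": 0},
    {"claw": 1, "tx": 0, "ty": -0.0125, "tz": 0, "ax": 0, "ay": 0, "az": 0},
    {"claw": 1, "tx": 0, "ty": -0.01, "tz": -0.025, "ax": 0, "ay": 0, "az": 0},
    {"claw": 1, "tx": 0, "ty": -0.01, "tz": -0.025, "ax": 0, "ay": 0, "az": 0},
    {"claw": 0.3, "tx": 0, "ty": -0.03, "tz": -0.025, "ax": 0, "ay": 0, "az": 0},
    {"claw": 0.3, "tx": 0, "ty": -0.03, "tz": -0.025, "ax": 0, "ay": 0, "az": 0},
    {"claw": 0.3, "tx": 0, "ty": -0.03, "tz": 0, "ax": 0, "ay": 0, "az": 0},
    {"claw": 0.3, "tx": 0, "ty": -0.03, "tz": 0, "ax": 0, "ay": 0, "az": 0}
  ]
}}

```text
clock: 16.97
tcp_pos: [0.5912, 0.1942, 0.3067]
orientation: [-0.166, 3.133, 0.001]
contact_force: [-0.7, -0.1, -0.5]
grip_width: 0.0483
gripper_force: 0.0
```

>>> {"api": "arm_command", "payload": {
  "plan": [
    {"claw": 0.3, "tx": 0, "ty": 0, "tz": 0, "ax": 0, "ay": 0, "az": 7},
    {"claw": 0.3, "tx": 0, "ty": 0, "tz": 0, "ax": 0, "ay": 0, "az": 7},
    {"claw": 0.3, "tx": 0, "ty": 0, "tz": 0, "ax": 0, "ay": 0, "az": 7},
    {"claw": 0.3, "tx": 0, "ty": 0, "tz": 0, "ax": 0, "ay": 0, "az": 7},
    {"claw": 0.3, "tx": 0, "ty": 0, "tz": 0, "ax": 0, "ay": 0, "az": 7},
    {"claw": 0.3, "tx": 0, "ty": 0, "tz": 0, "ax": 0, "ay": 0, "az": 7},
    {"claw": 0.3, "tx": 0, "ty": 0, "tz": 0, "ax": 0, "ay": 0, "az": 7},
    {"claw": 0.3, "tx": 0, "ty": 0, "tz": 0, "ax": 0, "ay": 0, "az": 7},
    {"claw": 0.3, "tx": 0, "ty": 0, "tz": 0, "ax": 0, "ay": 0, "az": 7},
    {"claw": 0.3, "tx": 0, "ty": 0, "tz": 0, "ax": 0, "ay": 0, "az": 7}
  ]
}}

```text
clock: 17.8
tcp_pos: [0.5906, 0.1951, 0.3047]
orientation: [1.672, 2.66, 0.0]
contact_force: [-0.1, 0.4, 0.1]
grip_width: 0.0596
gripper_force: 0.0
```

>>> {"api": "arm_command", "payload": {
  "plan": [
    {"claw": 0.3, "tx": 0, "ty": 0, "tz": 0, "ax": 0, "ay": 0, "az": 7},
    {"claw": 0.3, "tx": 0, "ty": 0, "tz": 0, "ax": 0, "ay": 0, "az": 7},
    {"claw": 0.3, "tx": 0, "ty": 0, "tz": 0, "ax": 0, "ay": 0, "az": 7},
    {"claw": 0.3, "tx": 0, "ty": 0, "tz": 0, "ax": 0, "ay": 0, "az": 5},
    {"claw": 0.3, "tx": 0, "ty": 0, "tz": 0, "ax": 0, "ay": 0, "az": 0},
    {"claw": 0.3, "tx": 0, "ty": 0, "tz": 0, "ax": 0, "ay": 0, "az": 0},
    {"claw": 0.3, "tx": 0, "ty": 0, "tz": 0, "ax": 0, "ay": 0, "az": 0},
    {"claw": 0.3, "tx": 0, "ty": 0, "tz": 0, "ax": 0, "ay": 0, "az": 0},
    {"claw": 0.3, "tx": 0, "ty": 0, "tz": 0, "ax": 0, "ay": 0, "az": 0},
    {"claw": 0.3, "tx": 0, "ty": 0, "tz": 0, "ax": 0, "ay": 0, "az": 0}
  ]
}}

```text
clock: 18.63
tcp_pos: [0.5907, 0.1961, 0.3047]
orientation: [-2.219, -2.224, -0.0]
contact_force: [-0.1, -0.1, -0.2]
grip_width: 0.0601
gripper_force: 0.0
```

```bash
python3 - <<'E'
from h import *
o,M=st()
im,m,T=snap('wrist','w5.png')
tips(['notions_drawer0_handle','notions'],'wrist',T)
for n in('scene','top'):
    im,m,T=snap(n)
    tips(['notions_drawer0_handle','notions','pin_dish'],n,T); tips(['large_square'],n,T,'boxes_of')
go(M,o,[.597,.06,.25])
# dish centre by colour in top
h=cv2.cvtColor(im,cv2.COLOR_RGB2HSV); k=((h[...,0]>120)&(h[...,0]<150)&(h[...,1]>90)).astype(np.uint8); k[:150]=0;k[310:]=0;k[:,:225]=0
n_,l,s,c=cv2.connectedComponentsWithStats(k); i=1+s[1:,4].argmax(); x,y,w,hh=s[i][:4]; print(s[i], pix2w(m,T,x+w/2-.5,y+hh/2-.5,.02).round(4))
E
```

```text
t 18.63 tcp [0.5907 0.1961 0.3047] psi 90.1 z [-1.e-04  1.e-04 -1.e+00] w 0.0601 gf 0.0 F [-0.1 -0.1 -0.2] q [-0.1   0.53 -0.43  1.75  0.27  0.91 -0.64]
scene tip notions_drawer0_handle 0.65 [0.5663 0.3985 0.0477] {}
scene tip notions 0.61 [ 0.5975 -0.0323 -0.0006] {}
scene tip notions 0.56 [0.5523 0.5386 0.0065] {}
scene tip pin_dish 0.73 [ 0.6006 -0.033   0.0015] {}
scene box large_square 0.88 [ 0.6103 -0.3408  0.0034] {}
scene box large_square 0.21 [0.5773 0.4381 0.0464] {}
top tip notions_drawer0_handle 0.83 [0.5683 0.4057 0.0467] {}
top tip pin_dish 0.69 [ 0.595  -0.0351 -0.0013] {}
top box large_square 0.59 [ 0.595  -0.3329  0.001 ] {}
tool shift to [0.597, 0.06, 0.25] [-0.1361  0.006   0.0546]
[299 207  31  31 422] [ 0.5998 -0.0318  0.02  ]
```

View pics/w5.png

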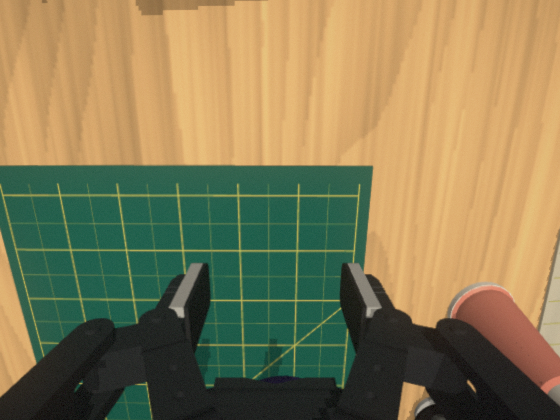

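The mat and the fingers (gap ≈60 mm) are in view, the cone is clear at right and the dish lies just below the frame. The drawer handle now reads (0.567, 0.402), which fits a shut drawer. Next is descending behind the dish.

>>> {"api": "arm_command", "payload": {
  "plan": [
    {"claw": 0.3, "tx": -0.0272, "ty": 0.0013, "tz": 0, "ax": 0, "ay": 0, "az": 0},
    {"claw": 0.3, "tx": -0.0272, "ty": 0.0013, "tz": 0, "ax": 0, "ay": 0, "az": 0},
    {"claw": 0.3, "tx": -0.0272, "ty": 0.0013, "tz": 0, "ax": 0, "ay": 0, "az": 0},
    {"claw": 0.3, "tx": -0.0272, "ty": 0.0013, "tz": 0, "ax": 0, "ay": 0, "az": 0},
    {"claw": 0.3, "tx": -0.0272, "ty": 0.0013, "tz": 0, "ax": 0, "ay": 0, "az": 0},
    {"claw": 0.3, "tx": 0, "ty": 0, "tz": 0.02, "ax": 0, "ay": 0, "az": 0},
    {"claw": 0.3, "tx": 0, "ty": 0, "tz": 0.02, "ax": 0, "ay": 0, "az": 0},
    {"claw": 0.3, "tx": 0, "ty": 0, "tz": 0.02, "ax": 0, "ay": 0, "az": 0},
    {"claw": 0.3, "tx": 0, "ty": 0, "tz": 0.02, "ax": 0, "ay": 0, "az": 0},
    {"claw": 0.3, "tx": 0, "ty": 0, "tz": 0.02, "ax": 0, "ay": 0, "az": 0}
  ]
}}

```text
clock: 20.12
tcp_pos: [0.5974, 0.0602, 0.2039]
orientation: [2.219, 2.223, 0.001]
contact_force: [0.4, -0.8, 0.0]
grip_width: 0.0597
gripper_force: 0.0
```

>>> {"api": "arm_command", "payload": {
  "plan": [
    {"claw": 0.3, "tx": 0, "ty": 0, "tz": 0.009, "ax": 0, "ay": 0, "az": 0},
    {"claw": 0.3, "tx": 0, "ty": 0, "tz": 0.009, "ax": 0, "ay": 0, "az": 0},
    {"claw": 0.3, "tx": 0, "ty": 0, "tz": 0.008, "ax": 0, "ay": 0, "az": 0},
    {"claw": 0.3, "tx": 0, "ty": 0, "tz": 0, "ax": 0, "ay": 0, "az": 0},
    {"claw": 0.3, "tx": 0, "ty": 0, "tz": 0, "ax": 0, "ay": 0, "az": 0},
    {"claw": 0.3, "tx": 0, "ty": 0, "tz": 0, "ax": 0, "ay": 0, "az": 0},
    {"claw": 0.3, "tx": 0, "ty": 0, "tz": 0, "ax": 0, "ay": 0, "az": 0},
    {"claw": 0.3, "tx": 0, "ty": 0, "tz": 0, "ax": 0, "ay": 0, "az": 0},
    {"claw": 0.3, "tx": 0, "ty": 0, "tz": 0, "ax": 0, "ay": 0, "az": 0},
    {"claw": 0.3, "tx": 0, "ty": 0, "tz": 0, "ax": 0, "ay": 0, "az": 0}
  ]
}}

```text
clock: 20.95
tcp_pos: [0.5975, 0.0602, 0.1791]
orientation: [2.219, 2.223, 0.001]
contact_force: [-0.4, 0.3, 0.2]
grip_width: 0.0598
gripper_force: 0.0
```

```bash
python3 - <<'E'
from h import *
o,M=st()
im,m,T=snap('scene','s2.png')
E
```

```text
t 20.95 tcp [0.5975 0.0602 0.1791] psi 90.1 z [ 6.e-04 -0.e+00 -1.e+00] w 0.0598 gf 0.0 F [-0.4  0.3  0.2] q [ 0.06  0.67 -0.35  1.87  0.35  0.66 -0.5 ]
```

View pics/s2.png

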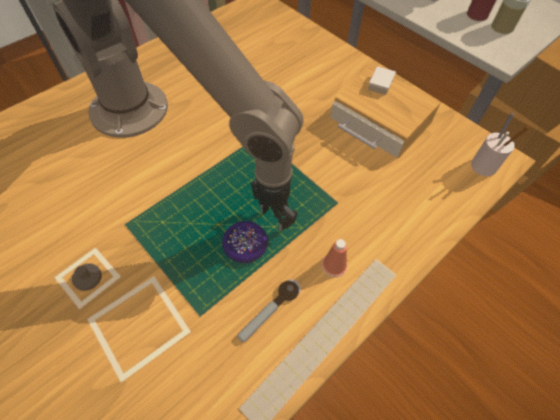

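The picture shows the drawer closed at about (375,125) and the gripper standing behind the dish (245,242). The push comes next.

>>> {"api": "arm_command", "payload": {
  "plan": [
    {"claw": 0.3, "tx": -0.008, "ty": 0, "tz": 0, "ax": 0, "ay": 0, "az": 0},
    {"claw": 0.3, "tx": -0.008, "ty": 0, "tz": 0, "ax": 0, "ay": 0, "az": 0},
    {"claw": 0.3, "tx": -0.006, "ty": 0, "tz": 0, "ax": 0, "ay": 0, "az": 0},
    {"claw": 0.3, "tx": -0.004, "ty": 0, "tz": 0, "ax": 0, "ay": 0, "az": 0},
    {"claw": 0.3, "tx": -0.004, "ty": 0, "tz": 0, "ax": 0, "ay": 0, "az": 0},
    {"claw": 0.3, "tx": -0.006, "ty": 0, "tz": 0, "ax": 0, "ay": 0, "az": 0},
    {"claw": 0.3, "tx": -0.008, "ty": 0, "tz": 0, "ax": 0, "ay": 0, "az": 0},
    {"claw": 0.3, "tx": -0.008, "ty": 0, "tz": 0, "ax": 0, "ay": 0, "az": 0},
    {"claw": 0.3, "tx": -0.008, "ty": 0, "tz": 0, "ax": 0, "ay": 0, "az": 0},
    {"claw": 0.3, "tx": -0.008, "ty": 0, "tz": 0, "ax": 0, "ay": 0, "az": 0}
  ]
}}

```text
clock: 21.83
tcp_pos: [0.5975, -0.0084, 0.1787]
orientation: [-2.219, -2.224, -0.0]
contact_force: [0.3, 2.5, -0.2]
grip_width: 0.0597
gripper_force: 0.8
```

>>> {"api": "arm_command", "payload": {
  "plan": [
    {"claw": 0.3, "tx": -0.008, "ty": 0, "tz": 0, "ax": 0, "ay": 0, "az": 0},
    {"claw": 0.3, "tx": -0.008, "ty": 0, "tz": 0, "ax": 0, "ay": 0, "az": 0},
    {"claw": 0.3, "tx": -0.008, "ty": 0, "tz": 0, "ax": 0, "ay": 0, "az": 0},
    {"claw": 0.3, "tx": -0.008, "ty": 0, "tz": 0, "ax": 0, "ay": 0, "az": 0},
    {"claw": 0.3, "tx": -0.008, "ty": 0, "tz": 0, "ax": 0, "ay": 0, "az": 0},
    {"claw": 0.3, "tx": -0.008, "ty": 0, "tz": 0, "ax": 0, "ay": 0, "az": 0},
    {"claw": 0.3, "tx": -0.008, "ty": 0, "tz": 0, "ax": 0, "ay": 0, "az": 0},
    {"claw": 0.3, "tx": -0.008, "ty": 0, "tz": 0, "ax": 0, "ay": 0, "az": 0},
    {"claw": 0.3, "tx": -0.008, "ty": 0, "tz": 0, "ax": 0, "ay": 0, "az": 0},
    {"claw": 0.3, "tx": 0, "ty": 0, "tz": 0, "ax": 0, "ay": 0, "az": 0}
  ]
}}

```text
clock: 22.67
tcp_pos: [0.5976, -0.0823, 0.1786]
orientation: [2.222, 2.22, -0.002]
contact_force: [-0.4, 0.1, 0.6]
grip_width: 0.0597
gripper_force: 0.0
```

```bash
cat >> h.py <<'E'
def dish():
    for n in('top','scene'):
        im,m,T=snap(n); tips(['pin_dish'],n,T)
        h=cv2.cvtColor(im,cv2.COLOR_RGB2HSV); k=((h[...,0]>120)&(h[...,0]<150)&(h[...,1]>90)).astype(np.uint8)
        n_,l,s,c=cv2.connectedComponentsWithStats(k); i=1+s[1:,4].argmax(); x,y,w,hh=s[i][:4]; print(s[i], pix2w(m,T,x+w/2-.5,y+hh/2-.5,.02).round(4))
E
python3 - <<'E'
from h import *
o,M=st(); dish()
E
```

```text
t 22.67 tcp [ 0.5976 -0.0823  0.1786] psi 90.0 z [-1.0e-04 -1.5e-03 -1.0e+00] w 0.0597 gf 0.0 F [-0.4  0.1  0.6] q [ 0.29  0.68 -0.35  1.86  0.35  0.67 -0.27]Traceback (most recent call last):
  File "<stdin>", line 2, in <module>
  File "h.py", line 34, in dish
    n_,l,s,c=cv2.connectedComponentsWithStats(k); i=1+s[1:,4].argmax(); x,y,w,hh=s[i][:4]; print(s[i], pix2w(m,T,x+w/2-.5,y+hh/2-.5,.02).round(4))
                                                      ~~~~~~~~~~~~~~^^
ValueError: attempt to get argmax of an empty sequence
```

>>> {"api": "arm_command", "payload": {
  "plan": [
    {"claw": 0.3, "tx": -0.008, "ty": -0.0002, "tz": 0, "ax": 0, "ay": 0, "az": 0},
    {"claw": 0.3, "tx": -0.008, "ty": -0.0002, "tz": 0, "ax": 0, "ay": 0, "az": 0},
    {"claw": 0.3, "tx": -0.008, "ty": -0.0002, "tz": 0, "ax": 0, "ay": 0, "az": 0},
    {"claw": 0.3, "tx": -0.008, "ty": -0.0002, "tz": 0, "ax": 0, "ay": 0, "az": 0},
    {"claw": 0.3, "tx": -0.008, "ty": -0.0002, "tz": 0, "ax": 0, "ay": 0, "az": 0},
    {"claw": 0.3, "tx": -0.008, "ty": -0.0002, "tz": 0, "ax": 0, "ay": 0, "az": 0},
    {"claw": 0.3, "tx": -0.008, "ty": -0.0002, "tz": 0, "ax": 0, "ay": 0, "az": 0},
    {"claw": 0.3, "tx": -0.008, "ty": -0.0002, "tz": 0, "ax": 0, "ay": 0, "az": 0},
    {"claw": 0.3, "tx": -0.008, "ty": -0.0002, "tz": 0, "ax": 0, "ay": 0, "az": 0},
    {"claw": 0.3, "tx": -0.008, "ty": -0.0002, "tz": 0, "ax": 0, "ay": 0, "az": 0}
  ]
}}

```text
clock: 23.6
tcp_pos: [0.5957, -0.1606, 0.1787]
orientation: [-2.219, -2.223, 0.0]
contact_force: [-1.5, 1.2, 0.4]
grip_width: 0.0599
gripper_force: 0.8
```

>>> {"api": "arm_command", "payload": {
  "plan": [
    {"claw": 0.3, "tx": -0.007, "ty": -0.0001, "tz": 0, "ax": 0, "ay": 0, "az": 0},
    {"claw": 0.3, "tx": -0.007, "ty": -0.0001, "tz": 0, "ax": 0, "ay": 0, "az": 0},
    {"claw": 0.3, "tx": -0.007, "ty": -0.0001, "tz": 0, "ax": 0, "ay": 0, "az": 0},
    {"claw": 0.3, "tx": -0.007, "ty": -0.0001, "tz": 0, "ax": 0, "ay": 0, "az": 0},
    {"claw": 0.3, "tx": -0.007, "ty": -0.0001, "tz": 0, "ax": 0, "ay": 0, "az": 0},
    {"claw": 0.3, "tx": -0.007, "ty": -0.0001, "tz": 0, "ax": 0, "ay": 0, "az": 0},
    {"claw": 0.3, "tx": -0.007, "ty": -0.0001, "tz": 0, "ax": 0, "ay": 0, "az": 0},
    {"claw": 0.3, "tx": -0.007, "ty": -0.0001, "tz": 0, "ax": 0, "ay": 0, "az": 0},
    {"claw": 0.3, "tx": -0.007, "ty": -0.0001, "tz": 0, "ax": 0, "ay": 0, "az": 0},
    {"claw": 0.3, "tx": 0, "ty": 0, "tz": 0, "ax": 0, "ay": 0, "az": 0}
  ]
}}

```text
clock: 24.43
tcp_pos: [0.5946, -0.2254, 0.1785]
orientation: [2.222, 2.22, -0.002]
contact_force: [-0.1, -0.2, -0.5]
grip_width: 0.0596
gripper_force: 0.0
```

```bash
sed -i 's/i=1+s\[1:,4\]/\n        if n_<2: continue\n        i=1+s[1:,4]/' h.py
python3 - <<'E'
from h import *
o,M=st(); dish()
E
```

```text
t 24.43 tcp [ 0.5946 -0.2254  0.1785] psi 90.0 z [-4.0e-04 -1.7e-03 -1.0e+00] w 0.0596 gf 0.0 F [-0.1 -0.2 -0.5] q [ 0.52  0.71 -0.35  1.78  0.35  0.71 -0.03]
top tip pin_dish 0.62 [0.5701 0.4061 0.0516] {}
top tip pin_dish 0.34 [ 0.7857  0.0892 -0.0008] {}
scene tip pin_dish 0.59 [ 0.5923 -0.2825 -0.0029] {}
[145 285  35  30 333] [ 0.5903 -0.2642  0.02  ]
```

>>> {"api": "arm_command", "payload": {
  "plan": [
    {"claw": 0.3, "tx": -0.006, "ty": 0, "tz": 0, "ax": 0, "ay": 0, "az": 0},
    {"claw": 0.3, "tx": -0.006, "ty": 0, "tz": 0, "ax": 0, "ay": 0, "az": 0},
    {"claw": 0.3, "tx": -0.006, "ty": 0, "tz": 0, "ax": 0, "ay": 0, "az": 0},
    {"claw": 0.3, "tx": -0.006, "ty": 0, "tz": 0, "ax": 0, "ay": 0, "az": 0},
    {"claw": 0.3, "tx": -0.006, "ty": 0, "tz": 0, "ax": 0, "ay": 0, "az": 0},
    {"claw": 0.3, "tx": -0.006, "ty": 0, "tz": 0, "ax": 0, "ay": 0, "az": 0},
    {"claw": 0.3, "tx": -0.005, "ty": 0, "tz": 0, "ax": 0, "ay": 0, "az": 0},
    {"claw": 0.3, "tx": -0.004, "ty": 0, "tz": 0, "ax": 0, "ay": 0, "az": 0},
    {"claw": 0.3, "tx": -0.003, "ty": 0, "tz": 0, "ax": 0, "ay": 0, "az": 0},
    {"claw": 0.3, "tx": 0, "ty": 0, "tz": 0, "ax": 0, "ay": 0, "az": 0}
  ]
}}

```text
clock: 25.47
tcp_pos: [0.595, -0.2717, 0.1787]
orientation: [2.22, 2.222, -0.0]
contact_force: [0.1, 1.0, 0.7]
grip_width: 0.0598
gripper_force: 0.2
```

>>> {"api": "arm_command", "payload": {
  "plan": [
    {"claw": 0.3, "tx": 0.005, "ty": 0, "tz": 0, "ax": 0, "ay": 0, "az": 0},
    {"claw": 0.3, "tx": 0.01, "ty": 0, "tz": 0, "ax": 0, "ay": 0, "az": 0},
    {"claw": 0.3, "tx": 0.02, "ty": 0, "tz": 0, "ax": 0, "ay": 0, "az": 0},
    {"claw": 0.3, "tx": 0.03, "ty": 0, "tz": 0, "ax": 0, "ay": 0, "az": 0},
    {"claw": 0.3, "tx": 0.03, "ty": 0, "tz": -0.025, "ax": 0, "ay": 0, "az": 0},
    {"claw": 0.3, "tx": 0.03, "ty": 0, "tz": -0.025, "ax": 0, "ay": 0, "az": 0},
    {"claw": 0.3, "tx": 0.03, "ty": 0, "tz": -0.025, "ax": 0, "ay": 0, "az": 0},
    {"claw": 0.3, "tx": 0.03, "ty": 0, "tz": -0.025, "ax": 0, "ay": 0, "az": 0},
    {"claw": 0.3, "tx": 0.03, "ty": 0, "tz": -0.02, "ax": 0, "ay": 0, "az": 0},
    {"claw": 0.3, "tx": 0.03, "ty": 0, "tz": -0.02, "ax": 0, "ay": 0, "az": 0}
  ]
}}

```text
clock: 26.3
tcp_pos: [0.594, -0.023, 0.3202]
orientation: [2.217, 2.225, 0.001]
contact_force: [0.2, -0.4, -0.6]
grip_width: 0.0597
gripper_force: 0.0
```

>>> {"api": "arm_command", "payload": {
  "plan": [
    {"claw": 0.3, "tx": 0.03, "ty": -0.01, "tz": -0.01, "ax": 0, "ay": 0, "az": 0},
    {"claw": 0.3, "tx": 0.03, "ty": -0.01, "tz": -0.01, "ax": 0, "ay": 0, "az": 0},
    {"claw": 0.3, "tx": 0.03, "ty": -0.01, "tz": 0, "ax": 0, "ay": 0, "az": 0},
    {"claw": 0.3, "tx": 0.03, "ty": -0.01, "tz": 0, "ax": 0, "ay": 0, "az": 0},
    {"claw": 0.3, "tx": 0.03, "ty": 0, "tz": 0, "ax": 0, "ay": 0, "az": 0},
    {"claw": 0.3, "tx": 0, "ty": 0, "tz": 0, "ax": 0, "ay": 0, "az": 0},
    {"claw": 0.3, "tx": 0, "ty": 0, "tz": 0, "ax": 0, "ay": 0, "az": 0},
    {"claw": 0.3, "tx": 0, "ty": 0, "tz": 0, "ax": 0, "ay": 0, "az": 0},
    {"claw": 0.3, "tx": 0, "ty": 0, "tz": 0, "ax": 0, "ay": 0, "az": 0},
    {"claw": 0.3, "tx": 0, "ty": 0, "tz": 0, "ax": 0, "ay": 0, "az": 0}
  ]
}}

```text
clock: 27.13
tcp_pos: [0.5545, 0.1229, 0.3385]
orientation: [2.221, 2.221, -0.001]
contact_force: [0.0, 0.4, -0.7]
grip_width: 0.0597
gripper_force: 0.0
```

```bash
python3 - <<'E'
from h import *
o,M=st(); dish()
im,m,T=snap('top'); tips(['notions_drawer0_handle'],'top',T)
im2,m,T=snap('scene'); tips(['notions_drawer0_handle'],'scene',T)
a=cv2.resize(im[185:305,360:440],(400,600),interpolation=2); b=cv2.resize(im2[240:390,50:200],(400,400),interpolation=2);c=cv2.resize(im2[60:160,300:450],(400,200))
cv2.imwrite('pics/f.png',np.hstack([a,np.vstack([b,c])])[:,:,::-1])
E
```

```text
t 27.13 tcp [0.5545 0.1229 0.3385] psi 90.0 z [-2.e-04 -8.e-04 -1.e+00] w 0.0597 gf 0.0 F [ 0.   0.4 -0.7] q [ 0.06  0.42 -0.5   1.85  0.25  0.93 -0.55]
top tip pin_dish 0.62 [ 5.934e-01 -3.268e-01  5.000e-04] {}
[386 208  30  31 432] [ 0.5946 -0.3265  0.02  ]
scene tip pin_dish 0.96 [ 0.5925 -0.3269 -0.0032] {}
[114 298  50  48 843] [ 0.5977 -0.3284  0.02  ]
top tip notions_drawer0_handle 0.93 [0.5711 0.4058 0.0475] {}
scene tip notions_drawer0_handle 0.9 [0.5676 0.4034 0.0459] {}
```

View pics/f.png

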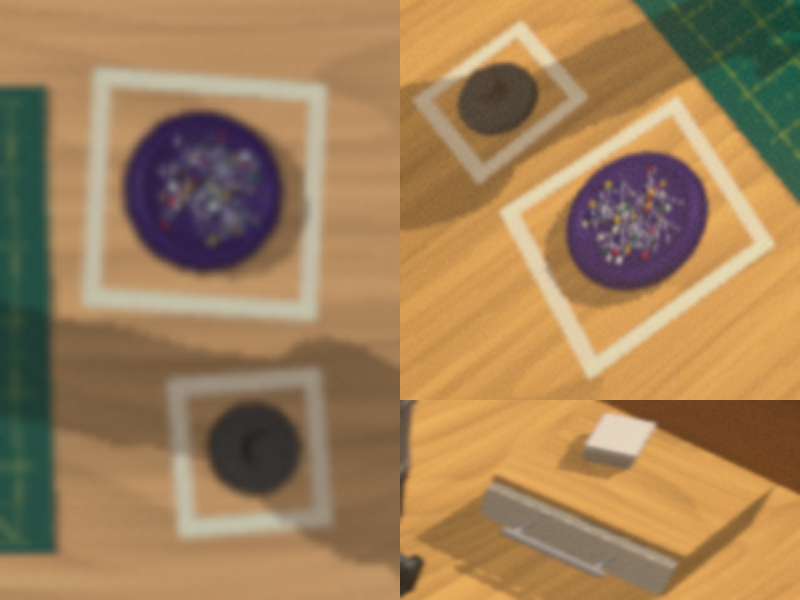

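The dish sits clear inside the square's tape on all sides, the weight stands in its small square, and the drawer front is flush with the unit. Handing in.

```bash
python3 -c "
from bench import r
print(r.hand_in())"
```

```text
the job is handed in; nothing more can be done
None
```

Job handed in at about 27 s: the snips are in the drawer and it is pushed shut, the dish was slid flat to about 6 mm from the middle of the large square, inside the tape all round, and I touched none of the other items.

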